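Rock the angle gauge on the crowned stud until its pointer settles on the mark

ROBOT

A 6-joint arm with a two-finger parallel gripper is mounted at the origin on the work surface. World frame = base frame: x ahead of the robot, y to its left, z up, the work surface at z = 0. Lengths are in m, angles in degrees, forces in N, time in s.
With the tool pointing down it reaches from about 0.3 to 0.775 m from the base axis. Payload 14.6 kg.
Tool frame: the origin (TCP) lies between the finger pads; the fingertips stand env.tips_ahead ahead of it and the grasp point (between the pads) lies 11 mm behind it (env.tips_ahead is the distance from the TCP to the fingertips, in m); z points along the fingers, x is the direction in which the jaws open and shut, and the axes are right-handed (so a half turn about z gives the same grasp; the last joint's range is limited). The gripper opens to 94 mm and grips with 3 to 60 N. Pads are 16 mm wide; open, the fingers measure 119 mm over their backs; the gripper's body (75 mm by 177 mm) begins 78 mm behind the grasp point.
Start: joints at [-68.446, 17.183, 87.147, -0, 75.671, -3.816], TCP at [0.236, -0.497, 0.213] pointing down, gripper open.
Joint ranges: [-173.82, 173.82], [-45.26, 126.66], [13.44, 144.39], [-59.66, 239.66], [0, 175.72], [-146.38, 146.38]. Speed limits (degrees/s): [127.2, 127.2, 147.25, 180, 180, 180].

INTERFACE

Orientations are given as [roll, pitch, yaw] about the fixed x, y, z axes, in that order (R = Rz(yaw) Ry(pitch) Rx(roll)).
In Python, from cell import env gives the robot as it stands.
- The arm moves only by the tool jog_arm, never from a script. Its argument "moves" is a list of rows, each an object with "gripper": the opening, from 0 (shut) to 1 (fully open); "offset": the shift along the tool's x, y, z in m, a list of three; "twist": the turn about the tool's z in rad. In form: [{"gripper": gripper, "offset": [dx, dy, dz], "twist": twist}, ...]. A call has 1 to 5 rows; each row shifts and turns the commanded pose from where the row before left it, along the tool's axes as they then stand; what a row does not reach is not made up. A row lasts 1/12 s, in which the tool goes at most 41.7 mm and 7.16 degrees, less where a joint would pass 70% of its speed; a pose out of reach is approached as far as the arm can. A call with a gripper value outside its range is refused whole. The fingers move at their own pace and stop on an object; "force" is the grip in N (left out, the last holds). Time passes only in rows, so rows that do not move let the fingers close. It gives the time, the measured TCP pose, the force and the opening at its end, in the units of the state.
- env.get_obs(): the state, without advancing time (a new reading comes with each control period).
- env.read_camera(name): name is "side" or "top"; returns a dict with "pixels" (400x640x3 uint8, red, green, blue), "K" (3x3 intrinsics, pixels), "k1" (the pictures are not rectified: a ray, as slopes to the right and down, at radius r is drawn at 1 + k1 r^2 times it, then the intrinsics apply), "T" (4x4, takes a point from camera to world coordinates). Camera axes: x right, y up, looking along -z (the intrinsics and any distortion apply to the point x, -y, -z); pixel columns grow to the right and rows downward; lengths in m; the calibration is good to about 2 mm. A picture is of the moment at which its call begins. There is no depth.
- env.sign_off(): hands the job in, once; it reports no verdict.
The state is a dict: "time_s": time; "joints": joint angles; "joint_vel": joint speeds; "joint_efforts": joint torques, N m; "eef_pos": TCP position; "tool_rot": TCP orientation; "wrist_force": force on the tool from outside, world axes, zero at the start; "moment": the same for the moment, N m; "grip_width": opening from 0.0 (shut) to 1.0 (fully open).
Only numpy, scipy, OpenCV 4.12 (cv2) and the standard library are available. Lean on these libraries where they do the work, as an engineer would, in place of code of your own. Each camera call takes 0.05 s, during which the arm holds its last target. There are 200 camera calls.

TASK

Pick up the pendulum angle gauge by the black tab on top and set it level on the stud block, the middle of its base resting across the top of the orange crown and its dial facing along the crown. Then rock the gauge on the crown, pressing only gently, until its swinging red-tipped pointer settles on the green mark, and finish while still holding it there: base touching the crown, pointer at rest on the mark, so that the reading can be logged. Leave everything else on the table alone.

Things in the scene. Friction and masses are not known exactly. Their poses are not given: they have to be found in the camera images.
- gauge_tab (a point): centre of the grip tab on top of the loose angle gauge: a black upright block 44 long (gauge x) by 14 thick (gauge y) by 42 high, centre 152 above the gauge's underside. The gauge starts standing upright on the table, turned any way. Axes: x along its base, y through the dial, z up from base to tab
- gauge_base (a point): centre of the flat underside of the gauge's base, 152 below the tab centre; axes as for gauge_tab
- gauge: the whole gauge, 400 g, 173 high; origin at the centre of its underside. Blue flat base 120 (x) by 40 (y) by 12 high, above it a white round dial 120 across and 8 thick, then the tab. Both faces bear pointer and mark, standing out 8 at most from the dial's middle plane
- pointer (a joint): angle of the pointer in the gauge, rad. It hangs freely from the dial's centre (76 above the underside), black with a red tip, about 3 swings a second, settling in about a second. 0 = along the gauge's own down direction (gauge level); positive = tip towards the gauge's -x end: with the -x end lowered by angle a it settles at +a
- mark (a joint): angle of the green mark at the dial's rim, rad, same zero and direction as the pointer; preset, 0.20 to 0.45, and it stays where it is. Black ticks on the dial are 10 degrees apart.
- pointer_tip (a point): tip of the pointer, 46 from the dial's centre; its z axis points from the tip to the dial's centre
- mark_tip (a point): middle of the green mark, 53.5 from the dial's centre; its z axis points to the dial's centre
- crown_top (a point): middle of the highest line of the orange half-round crown (radius 30, 80 long) that lies across the stud block; 92 above the table. Axes: x along the stud, y along the crown line, z up. The centre of the crown's circle is 30 below this point.
- stud: wooden stud block, screwed to the table: 150 (x) by 90 (y) by 50 high, with the orange crown across its middle rising 42 above its top face (the half-round on a 12 thick strip); origin at the centre of its underside
- joist_offcut: bystander: pale wood offcut 100 x 45 x 45, loose, origin under its centre
- spool: bystander: blue filament spool 110 across, 50 high, loose
- red_bracket: bystander: small red printed bracket 50 x 35 x 35, loose
- screwdriver: bystander: screwdriver, loose
- profile_offcut: bystander: aluminium profile 160 x 20 x 20, loose
- screw_bin: bystander: clear screw bin 130 x 100 x 50, loose
- pen_cup: bystander: grey cup 70 across, 90 high, loose
Mind the look-alikes: they are no part of the job. Several things have the shape of the stud; the one meant has the colours described above.

How it is judged (in metres and radians):
On the way, in this order (a step that is already met when the one before it is completed fails the run):
1. the held gauge rests level on the crown, its base's middle across it (x of gauge_base in the frame of crown_top between -0.022 and 0.022 m and y of gauge_base in the frame of crown_top between -0.025 and 0.025 m and angle between the y axis of gauge_base and the y axis of crown_top, either way round below 0.17 rad and contact force between gauge and stud above 0.3 N and contact force between the fingers and gauge above 2 N and value of joint pointer between -0.09 and 0.09 rad and angle between gauge_base's own z axis and vertical below 0.09 rad), for 0.3 s.
2. rocked on the crown until the pointer is on the mark (x of gauge_base in the frame of crown_top between -0.022 and 0.022 m and y of gauge_base in the frame of crown_top between -0.025 and 0.025 m and angle between the y axis of gauge_base and the y axis of crown_top, either way round below 0.17 rad and contact force between gauge and stud above 0.3 N and contact force between the fingers and gauge above 2 N and angle between the z axis of pointer_tip and the z axis of mark_tip, either way round below 0.07 rad), for 0.3 s.
At the end, for the whole second after the job is handed in: Held in the fingers, the gauge touches the stud's crown (0.3 to 25 N), the middle of its base within 22 mm of the crown line and 25 mm of the crown's middle, its dial axis within 0.17 rad of the crown line, the pointer within 0.07 rad of the mark and both still (all of step 2 and velocity of joint pointer between -0.25 and 0.25 rad/s and contact force between gauge and stud below 25 N and linear speed of gauge below 0.02 m/s and height (world z) of gauge_base above 0.075 m); the arm keeps its last pose, push and grip.
It fails at once if gauge pressed hard on the stud (over 35 N) (contact force between gauge and stud above 35 N).
It fails at once if gauge tipped over (angle between gauge_base's own z axis and vertical above 0.9 rad).
It fails at once if something else on the table is moved (distance of any of joist_offcut, spool, red_bracket, screwdriver, profile_offcut, screw_bin, pen_cup from where it was at the start of the episode above 0.02 m).
It also fails if it takes over 54 s, if anything falls off the work surface, if the arm or the gripper's body presses on something with over 40 N, if the wrist force passes 120 N, or if a joint passes its speed limit or range.

## Working session

There is one attempt and no reset: what is moved stays moved. The work goes in short steps, Python scripts to look and compute and a tool call to move; the robot and the scene stay as the last step left them, time stands still between calls to the robot, and variables do not carry over. Pictures are saved under pics/ and viewed, about 8 in all and at most 12, crops included, and the job is handed in when it is done.

Besides the shell and the picture viewer there is one more tool, called after "Call:" as name(argument=value, ...), one argument or row to a line, values as JSON. jog_arm: Moves the arm, as the interface text tells. Its arguments: {"type":"object","properties":{"moves":{"type":"array"},"force":{"type":"number"}},"required":["moves"]}

```bash
mkdir -p pics; ls; python3 - <<'E'
from cell import env
import cv2
print(env.tips_ahead, env.get_obs())
for n in("top","side"):
    c=env.read_camera(n); cv2.imwrite(f"pics/{n}0.png",c["pixels"][:,:,::-1]); print(n,c["K"],c["k1"],c["T"])
E
```

```text
pics
0.008 {'time_s': 0.0, 'joints': array([-6.84445907e+01,  1.72148928e+01,  8.71799397e+01, -6.19426423e-04,
        7.56719191e+01, -3.81449426e+00]), 'joint_vel': array([-0.05922629, -0.02863624,  0.1321765 ,  0.0054289 ,  0.00057929,
       -0.01074106]), 'joint_efforts': array([-2.04918324e-03, -5.31813920e+01, -3.52737737e+01,  7.07885530e-02,
        2.43569026e-02, -6.42584610e-05]), 'eef_pos': array([ 0.23556513, -0.49671386,  0.21289604]), 'tool_rot': array([-1.79996158e+02,  6.66436368e-02, -6.46299406e+01]), 'wrist_force': array([ 0.04319006,  0.16118182, -1.28828425]), 'moment': array([-0.03847539, -0.04359743,  0.02945378]), 'grip_width': 1.0002272650340223}
top [[512.01874274   0.         319.53214653]
 [  0.         512.01874274 191.69879266]
 [  0.           0.           1.        ]] -0.03940160751077569 [[ 6.40661309e-02  9.73515598e-01 -2.19460499e-01  2.16031127e-01]
 [-9.97945533e-01  6.26068016e-02 -1.36052329e-02 -8.83416093e-03]
 [ 4.94813417e-04  2.19881259e-01  9.75526518e-01  1.61016160e+00]
 [ 0.00000000e+00  0.00000000e+00  0.00000000e+00  1.00000000e+00]]
side [[480.56022364   0.         336.19825036]
 [  0.         480.56022364 199.81931792]
 [  0.           0.           1.        ]] 0.00874443056699727 [[-0.80796661  0.40174882 -0.43103115 -0.06639812]
 [-0.58912704 -0.56435446  0.57830215  0.8189539 ]
 [-0.01092215  0.72118093  0.69266065  1.11507732]
 [ 0.          0.          0.          1.        ]]
```

View pics/top0.png

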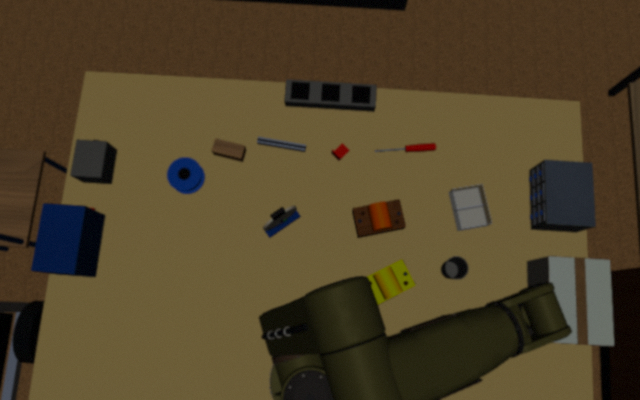

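View pics/side0.png

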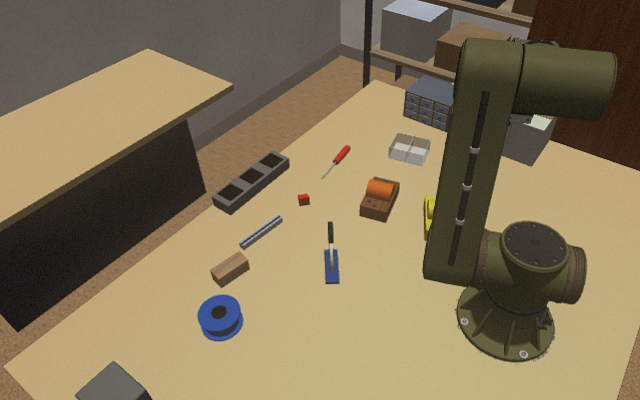

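The top view shows the gauge at about (281,220). There are two stud-shaped blocks: brown wood with an orange crown at (380,217), and yellow with a yellow-orange crown at (390,282). The brown one fits the description. The side view shows the gauge at (332,255) and the brown stud at (380,197). I'll confirm with one enlarged crop.

```bash
cat > h.py <<'E'
import numpy as np, cv2
from cell import env
def proj(c,P):
    P=np.atleast_2d(P); T=c["T"]; p=(P-T[:3,3])@T[:3,:3]
    s=np.stack([p[:,0]/-p[:,2],-p[:,1]/-p[:,2]],1); r2=(s**2).sum(1,keepdims=True)
    s=s*(1+c["k1"]*r2); K=c["K"]; return s*[K[0,0],K[1,1]]+[K[0,2],K[1,2]]
def ray(c,uv,z):
    K=c["K"]; d=(np.array(uv,float)-[K[0,2],K[1,2]])/[K[0,0],K[1,1]]; s=d.copy()
    for _ in range(5): s=d/(1+c["k1"]*(s**2).sum())
    v=c["T"][:3,:3]@np.array([s[0],-s[1],-1]); o=c["T"][:3,3]; return o+v*(z-o[2])/v[2]
def crop(px,u0,v0,w,h,f): return cv2.convertScaleAbs(cv2.resize(px[v0:v0+h,u0:u0+w,::-1],None,fx=f,fy=f,interpolation=cv2.INTER_CUBIC),alpha=1.6,beta=10)
E
python3 - <<'E'
from h import *
t=env.read_camera("top");s=env.read_camera("side")
a=np.hstack([crop(t["pixels"],250,190,64,48,6),crop(t["pixels"],345,192,64,48,6)])
b=np.hstack([crop(s["pixels"],300,215,64,48*3//2,6)[:, :],crop(s["pixels"],350,170,64,72,6)])
b=b[:,:]; im=np.vstack([a[:280],b[:320]]) if 0 else np.vstack([a,b])
im=cv2.resize(im,(768*600//im.shape[0],600)) ; print(im.shape, 600/(288+432)*6)
cv2.imwrite("pics/crop1.png",im)
E
```

```text
(600, 640, 3) 5.0
```

View pics/crop1.png

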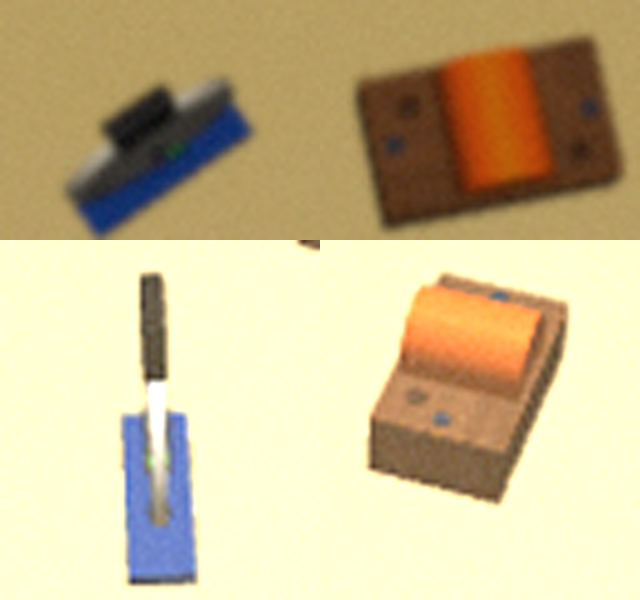

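The crop confirms it: brown wood block with an orange crown. The gauge's green mark sits on its robot-side face, towards the right (world -y) end.

```bash
python3 - <<'E'
from h import *
from scipy.optimize import least_squares
t=env.read_camera("top");s=env.read_camera("side")
T=lambda x,y,o: (np.array([x,y])/5+o-.1)
def fit(name,obs,x0):
    def res(p):
        c,si=np.cos(p[2]),np.sin(p[2]);R=np.array([[c,-si,0],[si,c,0],[0,0,1]])
        return np.concatenate([(proj(cam,R@np.array(m)+[p[0],p[1],0])[0]-uv) for cam,uv,m in obs])
    r=least_squares(res,x0,loss="soft_l1"); print(name,r.x[:2],np.degrees(r.x[2]));print(r.fun.reshape(-1,2).round(1).tolist()); return r.x
# gauge: +x end = image-left in top view
g=[(t,T(100,237,[250,190]),[.06,-.02,.004]),(t,T(252,130,[250,190]),[-.06,-.02,.004]),
   (t,T(135,105,[250,190])*0+T(137,117,[250,190]),[0.0,0,.173]),]
so=np.array([300,215-48])
g=[(t,T(100,237,[250,190]),'L'),(t,T(252,130,[250,190]),'R')]
tp=[ray(t,uv,.006)[:2] for _,uv,_ in g]; print("base near corners",tp, np.linalg.norm(tp[0]-tp[1]))
sp=[ray(s,T(x,y,so),.012)[:2] for x,y in((122,416),(187,413),(130,577),(195,575))]; print("side corners",sp, np.mean(sp,0))
print("tab top from top view",ray(t,T(135,112,[250,190]),.173),"side tab top",ray(s,T(151,275,so),.173))
st=[ray(t,T(x-320,y,[345,192]),.05)[:2] for x,y in((360,80),(593,38),(622,180),(387,227))];print("stud top",st,np.mean(st,0))
print([np.linalg.norm(st[i]-st[(i+1)%4]).round(3) for i in range(4)])
cr=[ray(t,T(x-320,y,[345,192]),.07)[:2] for x,y in((443,67),(520,48),(551,180),(470,190))];print("crown",np.mean(cr,0))
so=np.array([350,170-48])
ss=[ray(s,T(x-320,y,so),.05)[:2] for x,y in((441,275),(567,305),(502,455),(372,417))];print("stud side",ss,np.mean(ss,0))
E
```

```text
base near corners [array([0.41991629, 0.16014101]), array([0.4943079 , 0.06948374])] 0.1172725594690697
side corners [array([0.52117559, 0.09393775]), array([0.49093785, 0.06944365]), array([0.44637657, 0.18530156]), array([0.4174756 , 0.16288981])] [0.4689914  0.12789319]
tab top from top view [0.47143004 0.128697   0.173     ] side tab top [0.48252942 0.11154885 0.173     ]
stud top [array([ 0.52224442, -0.09367438]), array([ 0.558139  , -0.23734571]), array([ 0.46994574, -0.25790756]), array([ 0.43171429, -0.11478233])] [ 0.49551086 -0.1759275 ]
[np.float64(0.148), np.float64(0.091), np.float64(0.148), np.float64(0.093)]
crown [ 0.49823567 -0.17674367]
stud side [array([ 0.55809425, -0.23408098]), array([ 0.47369593, -0.2569632 ]), array([ 0.43502165, -0.11314915]), array([ 0.5196067 , -0.09424834])] [ 0.49660463 -0.17461042]
```

Both cameras agree to within a few mm:

| Item | Position | Orientation |
|---|---|---|
| Gauge | (0.469, 0.128) | x-axis yaw ≈129.4°, -x end towards world -y |
| Crown | (0.496, -0.175) | crown line yaw ≈14.7° |

I'll grip across the tab's 14 mm thickness, with tool yaw at 39.4°. That lets the gauge pivot about the jaw axis.

Call:
jog_arm(
  moves=[
    {"gripper":1,"offset":[-0.0235,-0.0241,0],"twist":0},
    {"gripper":1,"offset":[-0.0235,-0.0241,0],"twist":0},
    {"gripper":1,"offset":[-0.0235,-0.0241,0],"twist":0},
    {"gripper":1,"offset":[-0.0235,-0.0241,0],"twist":0},
    {"gripper":1,"offset":[-0.0235,-0.0241,0],"twist":0},
  ],
)

```text
time_s: 0.72
eef_pos: [0.2943, -0.3376, 0.2134]
tool_rot: [-180.0, -0.0, -64.6]
wrist_force: [1.6, 0.1, -0.0]
grip_width: 1.004
```

Call:
jog_arm(
  moves=[
    {"gripper":1,"offset":[-0.0235,-0.0241,0],"twist":0},
    {"gripper":1,"offset":[-0.0235,-0.0241,0],"twist":0},
    {"gripper":1,"offset":[-0.0235,-0.0241,0],"twist":0},
    {"gripper":1,"offset":[-0.0235,-0.0241,0],"twist":0},
    {"gripper":1,"offset":[-0.0235,-0.0241,0],"twist":0},
  ],
)

```text
time_s: 1.13
eef_pos: [0.3529, -0.1798, 0.2136]
tool_rot: [-180.0, -0.0, -64.6]
wrist_force: [0.5, -0.0, 0.4]
grip_width: 1.0
```

Call:
jog_arm(
  moves=[
    {"gripper":1,"offset":[-0.0235,-0.0241,0],"twist":0},
    {"gripper":1,"offset":[-0.0235,-0.0241,0],"twist":0},
    {"gripper":1,"offset":[-0.0235,-0.0241,0],"twist":0},
    {"gripper":1,"offset":[-0.0235,-0.0241,0],"twist":0},
    {"gripper":1,"offset":[-0.0235,-0.0241,0],"twist":0},
  ],
)

```text
time_s: 1.55
eef_pos: [0.4115, -0.0218, 0.2137]
tool_rot: [-180.0, -0.0, -64.6]
wrist_force: [0.5, -0.7, -0.5]
grip_width: 1.001
```

Call:
jog_arm(
  moves=[
    {"gripper":1,"offset":[-0.0235,-0.0241,0],"twist":0},
    {"gripper":1,"offset":[-0.0235,-0.0241,0],"twist":0},
    {"gripper":1,"offset":[-0.0235,-0.0241,0],"twist":0},
    {"gripper":1,"offset":[-0.0235,-0.0241,0],"twist":0},
    {"gripper":1,"offset":[-0.0235,-0.0241,0],"twist":0},
  ],
)

```text
time_s: 1.97
eef_pos: [0.47, 0.1361, 0.2135]
tool_rot: [-180.0, -0.0, -64.6]
wrist_force: [0.6, -1.3, 0.2]
grip_width: 1.002
```

Call:
jog_arm(
  moves=[
    {"gripper":1,"offset":[0,0,0],"twist":-0.121},
    {"gripper":1,"offset":[0,0,0],"twist":-0.121},
    {"gripper":1,"offset":[0,0,0],"twist":-0.121},
    {"gripper":1,"offset":[0,0,0],"twist":-0.121},
    {"gripper":1,"offset":[0,0,0],"twist":-0.121},
  ],
)

```text
time_s: 2.38
eef_pos: [0.4697, 0.1343, 0.2134]
tool_rot: [180.0, 0.0, -29.6]
wrist_force: [-0.3, -0.1, 0.2]
grip_width: 1.006
```

Call:
jog_arm(
  moves=[
    {"gripper":1,"offset":[0,0,0],"twist":-0.121},
    {"gripper":1,"offset":[0,0,0],"twist":-0.121},
    {"gripper":1,"offset":[0,0,0],"twist":-0.121},
    {"gripper":1,"offset":[0,0,0],"twist":-0.121},
    {"gripper":1,"offset":[0,0,0],"twist":-0.121},
  ],
)

```text
time_s: 2.8
eef_pos: [0.4697, 0.1342, 0.2134]
tool_rot: [-180.0, 0.0, 5.0]
wrist_force: [-0.4, 0.6, -0.9]
grip_width: 1.003
```

Call:
jog_arm(
  moves=[
    {"gripper":1,"offset":[0,0,0],"twist":-0.121},
    {"gripper":1,"offset":[0,0,0],"twist":-0.121},
    {"gripper":1,"offset":[0,0,0],"twist":-0.121},
    {"gripper":0.7,"offset":[0,0,0],"twist":-0.121},
    {"gripper":0.5,"offset":[0,0,0],"twist":-0.121},
  ],
)

```text
time_s: 3.22
eef_pos: [0.4697, 0.1342, 0.2134]
tool_rot: [-180.0, 0.0, 39.7]
wrist_force: [-0.3, 0.2, -1.2]
grip_width: 0.891
```

Call:
jog_arm(
  moves=[
    {"gripper":0.6,"offset":[-0.0038,0.0046,0],"twist":0},
    {"gripper":0.6,"offset":[0,0,0.02],"twist":0},
    {"gripper":0.6,"offset":[0,0,0.025],"twist":0},
    {"gripper":0.6,"offset":[0,0,0.024],"twist":0},
    {"gripper":0.6,"offset":[0,0,0],"twist":0},
  ],
)

```text
time_s: 3.63
eef_pos: [0.4679, 0.1275, 0.1407]
tool_rot: [-179.8, 0.3, 39.1]
wrist_force: [0.2, -0.0, -0.0]
grip_width: 0.604
```

```bash
python3 - <<'E'
from h import *
t=env.read_camera("top");s=env.read_camera("side")
a=crop(t["pixels"],240,170,90,80,5)[:,:400];b=crop(s["pixels"],290,190,80,100,5)
cv2.imwrite("pics/g1.png",np.hstack([a,b[:400]]))
E
```

```text
(no output)
```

View pics/g1.png

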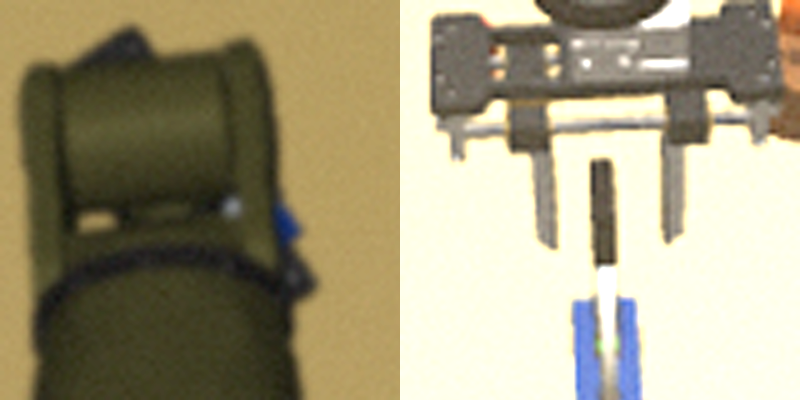

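In the side crop the tab at (603,210) stands centred between the fingers, so I'm closing and lifting.

Call:
jog_arm(
  moves=[
    {"gripper":0,"offset":[0,0,0],"twist":0},
    {"gripper":0,"offset":[0,0,0],"twist":0},
    {"gripper":0,"offset":[0,0,0],"twist":0},
    {"gripper":0,"offset":[0,0,0],"twist":0},
    {"gripper":0,"offset":[0,0,0],"twist":0},
  ],
  force=15,
)

```text
time_s: 4.15
eef_pos: [0.4699, 0.1283, 0.1449]
tool_rot: [180.0, -0.0, 39.4]
wrist_force: [0.9, 0.3, -0.7]
grip_width: 0.277
```

Call:
jog_arm(
  moves=[
    {"gripper":0,"offset":[0,0,0],"twist":0},
    {"gripper":0,"offset":[0,0,-0.01],"twist":0},
    {"gripper":0,"offset":[0,0,-0.02],"twist":0},
    {"gripper":0,"offset":[0,0,-0.03],"twist":0},
    {"gripper":0,"offset":[0,0,-0.03],"twist":0},
  ],
)

```text
time_s: 4.57
eef_pos: [0.469, 0.1281, 0.2354]
tool_rot: [-179.9, 0.1, 39.4]
wrist_force: [-0.0, 0.6, -4.5]
grip_width: 0.147
```

Call:
jog_arm(
  moves=[
    {"gripper":0,"offset":[0,0,-0.03],"twist":0},
    {"gripper":0,"offset":[0,0,-0.03],"twist":0},
    {"gripper":0,"offset":[0,0,-0.03],"twist":0},
    {"gripper":0,"offset":[0,0,-0.02],"twist":0},
    {"gripper":0,"offset":[0,0,0],"twist":0},
  ],
)

```text
time_s: 4.98
eef_pos: [0.4702, 0.1284, 0.3487]
tool_rot: [179.8, -0.3, 39.4]
wrist_force: [-0.0, -0.1, -4.6]
grip_width: 0.149
```

Held: the opening is 14 mm and the wrist shows about 4 N. I'll turn the dial to face the side camera and bring it closer to read the mark.

Call:
jog_arm(
  moves=[
    {"gripper":0,"offset":[0,0,0],"twist":0.122},
    {"gripper":0,"offset":[0,0,0],"twist":0.122},
    {"gripper":0,"offset":[0,0,0],"twist":0.122},
    {"gripper":0,"offset":[0,0,0],"twist":0.122},
    {"gripper":0,"offset":[0,0,0],"twist":0.122},
  ],
)

```text
time_s: 5.4
eef_pos: [0.4693, 0.1282, 0.3427]
tool_rot: [180.0, 0.2, 4.1]
wrist_force: [0.6, 0.2, -4.5]
grip_width: 0.146
```

Call:
jog_arm(
  moves=[
    {"gripper":0,"offset":[0,0,0],"twist":0.122},
    {"gripper":0,"offset":[0,0,0],"twist":0.122},
    {"gripper":0,"offset":[0,0,0],"twist":0.122},
    {"gripper":0,"offset":[0,0,0],"twist":0.122},
    {"gripper":0,"offset":[0,0,0],"twist":0.122},
  ],
)

```text
time_s: 5.82
eef_pos: [0.4693, 0.1282, 0.3428]
tool_rot: [179.9, 0.1, -30.9]
wrist_force: [1.5, 0.6, -4.4]
grip_width: 0.148
```

Call:
jog_arm(
  moves=[
    {"gripper":0,"offset":[0,0,0],"twist":0.122},
    {"gripper":0,"offset":[0,0,0],"twist":0.122},
    {"gripper":0,"offset":[0,0,0],"twist":0.122},
    {"gripper":0,"offset":[-0.02,0,-0.01],"twist":0},
    {"gripper":0,"offset":[-0.03,0,-0.013],"twist":0},
  ],
)

```text
time_s: 6.23
eef_pos: [0.4384, 0.1665, 0.3648]
tool_rot: [179.7, 0.1, -51.7]
wrist_force: [-1.7, 2.1, -5.9]
grip_width: 0.151
```

Call:
jog_arm(
  moves=[
    {"gripper":0,"offset":[-0.035,0,-0.014],"twist":0},
    {"gripper":0,"offset":[-0.035,0,-0.014],"twist":0},
    {"gripper":0,"offset":[-0.035,0,-0.014],"twist":0},
    {"gripper":0,"offset":[-0.035,0,-0.014],"twist":0},
    {"gripper":0,"offset":[-0.02,0,-0.01],"twist":0},
  ],
)

```text
time_s: 6.65
eef_pos: [0.3369, 0.2945, 0.4333]
tool_rot: [179.9, 0.0, -51.4]
wrist_force: [1.6, -2.2, -5.1]
grip_width: 0.148
```

Call:
jog_arm(
  moves=[
    {"gripper":0,"offset":[0,0,0],"twist":0},
    {"gripper":0,"offset":[0,0,0],"twist":0},
    {"gripper":0,"offset":[0,0,0],"twist":0},
    {"gripper":0,"offset":[0,0,0],"twist":0},
    {"gripper":0,"offset":[0,0,0],"twist":0},
  ],
)

```text
time_s: 7.07
eef_pos: [0.3395, 0.2921, 0.4327]
tool_rot: [179.9, -0.0, -51.6]
wrist_force: [0.9, -0.6, -4.8]
grip_width: 0.147
```

Call:
jog_arm(
  moves=[
    {"gripper":0,"offset":[0,0,0],"twist":0},
    {"gripper":0,"offset":[0,0,0],"twist":0},
    {"gripper":0,"offset":[0,0,0],"twist":0},
    {"gripper":0,"offset":[0,0,0],"twist":0},
    {"gripper":0,"offset":[0,0,0],"twist":0},
  ],
)

```text
time_s: 7.48
eef_pos: [0.3391, 0.2926, 0.4335]
tool_rot: [-180.0, -0.0, -51.5]
wrist_force: [-0.2, 0.1, -4.9]
grip_width: 0.149
```

```bash
python3 - <<'E'
from h import *
s=env.read_camera("side"); o=env.get_obs(); p=o["eef_pos"]; uv=proj(s,p+[0,0,-.065])[0]; print(p,o["tool_rot"],uv)
u,v=(uv-[50,50]).astype(int); print(u,v)
np.save("view.npy",s["pixels"])
cv2.imwrite("pics/dial.png",crop(s["pixels"],u,v,100,100,6))
E
```

```text
[0.33908824 0.29261993 0.43344464] [-1.79998977e+02 -4.36474886e-04 -5.15128977e+01] [331.67030626 237.69177561]
281 187
```

View pics/dial.png

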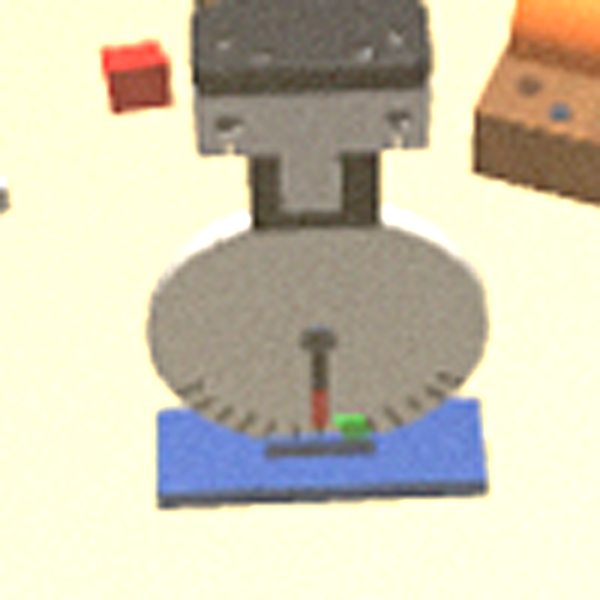

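The view is clear: pointer straight down with its red tip at crop (319,410), hub at (318,335), and the green mark to the right at (352,425), on the -x side. I'll solve for the angles.

```bash
python3 - <<'E'
from h import *
from scipy.optimize import least_squares
s=env.read_camera("side"); px=s["pixels"].astype(int); o=env.get_obs()
sub=px[187:287,281:381]; r,g,b=sub[...,0],sub[...,1],sub[...,2]
w=np.clip(g-np.maximum(r,b)-15,0,None).astype(float); w[:60]=0
V,U=np.mgrid[187:287,281:381]; gm=np.array([(U*w).sum(),(V*w).sum()])/w.sum()
w2=np.clip(r-np.maximum(g,b)-35,0,None).astype(float); w2[:60]=0;w2[:,:45]=0;w2[:,62:]=0; rm=np.array([(U*w2).sum(),(V*w2).sum()])/w2.sum()
print(gm,rm,w.sum(),w2.sum(),((gm-[281,187])*6+2.5),((rm-[281,187])*6+2.5))
C=lambda x,y: (np.array([x,y])-2.5)/6+[281,187]
h=.156; y0=np.radians(o["tool_rot"][2]+90); grip=o["eef_pos"]+[0,0,.011]
base=[(C(159,507),(.06,.02,0)),(C(486,493),(-.06,.02,0)),(C(159,412),(.06,-.02,.012)),(C(482,399),(-.06,-.02,.012)),(C(318,336),(0,.006,.076))]
for dy in(.005,.008):
  def pt(p,m):
    yaw,t=p[3],p[4]; R=cv2.Rodrigues(np.array([0,0,yaw]))[0]@cv2.Rodrigues(np.array([0,-t,0.]))[0]
    return grip+p[:3]+R@(np.array(m)-[0,0,h])
  def res(p):
    e=[proj(s,pt(p,m))[0]-uv for uv,m in base]
    a,q=p[5],p[6]
    e.append(proj(s,pt(p,(-.0535*np.sin(a),dy,.076-.0535*np.cos(a))))[0]-gm)
    e.append((proj(s,pt(p,(-.039*np.sin(q),dy,.076-.039*np.cos(q))))[0]-rm)*[1,0])
    return np.concatenate(e+[p[:3]/.003,[(p[3]-y0)/.03]])
  r=least_squares(res,[0,0,0,y0,0,.3,0]); p=r.x
  print("dy",dy,"off mm",p[:3]*1e3,"yaw",np.degrees(p[3]-y0),"tilt",p[4],"mark",p[5],"ptr",p[6]); print(r.fun[:14].reshape(-1,2).round(2).tolist())
E
```

```text
[339.01128668 256.8758465 ] [333.58823529 254.51960784] 443.0 102.0 [350.56772009 421.75507901] [318.02941176 407.61764706]
dy 0.005 off mm [-1.96531784  0.62407233 -2.27865215] yaw -0.4969172186222054 tilt -0.019271505019457028 mark 0.21233748075782471 ptr -0.00881800885657183
[[-0.32, 0.74], [0.71, 0.56], [-0.51, -1.33], [0.1, -1.62], [-0.45, -0.12], [0.19, 1.05], [-0.0, -0.0]]
dy 0.008 off mm [-1.70877869  0.45727675 -2.0784711 ] yaw -0.44876086067076704 tilt -0.01961790591400131 mark 0.21846802862444892 ptr -0.00944402735153565
[[-0.34, 0.6], [0.69, 0.37], [-0.55, -1.47], [0.06, -1.8], [-0.49, -0.29], [0.37, 1.94], [-0.0, 0.0]]
```

The mark is at about 0.22 rad and the gauge hangs level. Next I carry it over the crown.

Call:
jog_arm(
  moves=[
    {"gripper":0,"offset":[0.015,0.0054,0],"twist":0},
    {"gripper":0,"offset":[0.031,0.0112,0],"twist":0},
    {"gripper":0,"offset":[0.031,0.0112,0],"twist":0},
    {"gripper":0,"offset":[0.031,0.0112,0],"twist":0},
    {"gripper":0,"offset":[0.031,0.0112,0],"twist":0},
  ],
)

```text
time_s: 8.0
eef_pos: [0.3864, 0.1512, 0.4336]
tool_rot: [-180.0, -0.0, -51.5]
wrist_force: [0.1, 0.1, -5.6]
grip_width: 0.148
```

Call:
jog_arm(
  moves=[
    {"gripper":0,"offset":[0.031,0.0112,0],"twist":0},
    {"gripper":0,"offset":[0.031,0.0112,0],"twist":0},
    {"gripper":0,"offset":[0.031,0.0112,0],"twist":0},
    {"gripper":0,"offset":[0.031,0.0112,0],"twist":0},
    {"gripper":0,"offset":[0.031,0.0112,0],"twist":0},
  ],
)

```text
time_s: 8.42
eef_pos: [0.4391, -0.0052, 0.4336]
tool_rot: [-180.0, -0.0, -51.5]
wrist_force: [0.2, -0.5, -5.2]
grip_width: 0.147
```

Call:
jog_arm(
  moves=[
    {"gripper":0,"offset":[0.031,0.0112,0],"twist":0},
    {"gripper":0,"offset":[0.031,0.0112,0],"twist":0},
    {"gripper":0,"offset":[0.031,0.0112,0],"twist":0},
    {"gripper":0,"offset":[0.031,0.0112,0],"twist":0},
    {"gripper":0,"offset":[0.031,0.0112,0],"twist":0},
  ],
)

```text
time_s: 8.83
eef_pos: [0.4918, -0.1615, 0.4334]
tool_rot: [-180.0, -0.0, -51.5]
wrist_force: [0.3, -0.3, -4.0]
grip_width: 0.148
```

Call:
jog_arm(
  moves=[
    {"gripper":0,"offset":[0.015,0.0054,0],"twist":0},
    {"gripper":0,"offset":[0,0,0],"twist":-0.1155},
    {"gripper":0,"offset":[0,0,0],"twist":-0.1155},
    {"gripper":0,"offset":[0,0,0],"twist":-0.1155},
    {"gripper":0,"offset":[0,0,0],"twist":-0.1155},
  ],
)

```text
time_s: 9.25
eef_pos: [0.4968, -0.175, 0.4332]
tool_rot: [-180.0, 0.0, -24.7]
wrist_force: [0.3, -0.0, -5.1]
grip_width: 0.146
```

Call:
jog_arm(
  moves=[
    {"gripper":0,"offset":[0,0,0],"twist":-0.1155},
    {"gripper":0,"offset":[0,0,0],"twist":-0.1155},
    {"gripper":0,"offset":[0,0,0],"twist":-0.1155},
    {"gripper":0,"offset":[0,0,0],"twist":-0.1155},
    {"gripper":0,"offset":[0,0,0],"twist":-0.1155},
  ],
)

```text
time_s: 9.67
eef_pos: [0.4967, -0.1748, 0.4333]
tool_rot: [-180.0, 0.0, 8.4]
wrist_force: [0.4, -0.6, -5.5]
grip_width: 0.148
```

Call:
jog_arm(
  moves=[
    {"gripper":0,"offset":[0,0,0.02],"twist":-0.1155},
    {"gripper":0,"offset":[0,0,0.03],"twist":0},
    {"gripper":0,"offset":[0,0,0.03],"twist":0},
    {"gripper":0,"offset":[0,0,0.03],"twist":0},
    {"gripper":0,"offset":[0,0,0.02],"twist":0},
  ],
)

```text
time_s: 10.08
eef_pos: [0.496, -0.1745, 0.3005]
tool_rot: [-179.9, 0.1, 14.7]
wrist_force: [0.6, 0.6, -5.8]
grip_width: 0.145
```

Call:
jog_arm(
  moves=[
    {"gripper":0,"offset":[0,0,0.02],"twist":0},
    {"gripper":0,"offset":[0,0,0.02],"twist":0},
    {"gripper":0,"offset":[0,0,0.01],"twist":0},
    {"gripper":0,"offset":[0,0,0],"twist":0},
    {"gripper":0,"offset":[0,0,0],"twist":0},
  ],
)

```text
time_s: 10.5
eef_pos: [0.4968, -0.1749, 0.254]
tool_rot: [180.0, -0.0, 14.7]
wrist_force: [1.3, 0.3, -3.9]
grip_width: 0.147
```

```bash
python3 - <<'E'
from h import *
s=env.read_camera("side"); o=env.get_obs();print(o["eef_pos"],o["wrist_force"])
cv2.imwrite("pics/place1.png",crop(s["pixels"],330,120,100,110,5))
E
```

```text
[ 0.49707318 -0.17501648  0.2546628 ] [-0.25128115 -0.90966438 -3.87384216]
```

View pics/place1.png

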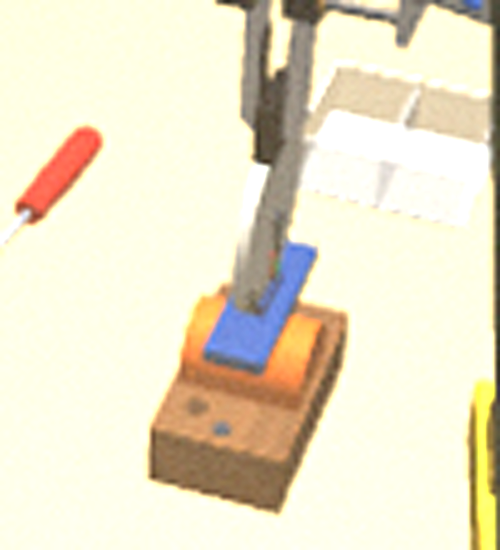

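The side crop shows the base centred over the crown and parallel to the stud. I'll lower it to contact gently.

Call:
jog_arm(
  moves=[
    {"gripper":0,"offset":[0,0,0.006],"twist":0},
    {"gripper":0,"offset":[0,0,0.005],"twist":0},
    {"gripper":0,"offset":[0,0,0.002],"twist":0},
    {"gripper":0,"offset":[0,0,0],"twist":0},
  ],
)

```text
time_s: 10.88
eef_pos: [0.4975, -0.1754, 0.2427]
tool_rot: [179.8, -0.2, 14.7]
wrist_force: [-1.7, -1.0, 11.0]
grip_width: 0.147
```

Call:
jog_arm(
  moves=[
    {"gripper":0,"offset":[0,0,0.001],"twist":0},
    {"gripper":0,"offset":[0,0,0],"twist":0},
  ],
)

```text
time_s: 11.05
eef_pos: [0.4978, -0.1755, 0.2426]
tool_rot: [179.8, -0.3, 14.7]
wrist_force: [-2.4, -0.9, 17.5]
grip_width: 0.152
```

Call:
jog_arm(
  moves=[
    {"gripper":0,"offset":[0,0,0.001],"twist":0},
    {"gripper":0,"offset":[0,0,0],"twist":0},
  ],
)

```text
time_s: 11.22
eef_pos: [0.4979, -0.1756, 0.242]
tool_rot: [179.7, -0.3, 14.7]
wrist_force: [-2.0, -0.7, 20.4]
grip_width: 0.148
```

Contact came at TCP z of about 0.243 m, with a total of about 25 N. I'll back off to a gentle press and hold level.

Call:
jog_arm(
  moves=[
    {"gripper":0,"offset":[0,0,-0.0025],"twist":0},
    {"gripper":0,"offset":[0,0,0],"twist":0},
    {"gripper":0,"offset":[0,0,0],"twist":0},
  ],
)

```text
time_s: 11.47
eef_pos: [0.4971, -0.175, 0.2421]
tool_rot: [179.9, -0.1, 14.7]
wrist_force: [-2.1, 1.0, 7.5]
grip_width: 0.142
```

Call:
jog_arm(
  moves=[
    {"gripper":0,"offset":[0,0,0],"twist":0},
    {"gripper":0,"offset":[0,0,0],"twist":0},
    {"gripper":0,"offset":[0,0,0],"twist":0},
    {"gripper":0,"offset":[0,0,0],"twist":0},
    {"gripper":0,"offset":[0,0,0],"twist":0},
  ],
)

```text
time_s: 11.88
eef_pos: [0.4971, -0.175, 0.2421]
tool_rot: [179.9, -0.1, 14.7]
wrist_force: [-0.7, 0.3, 9.0]
grip_width: 0.149
```

```bash
python3 - <<'E'
from h import *
F=[]
for i in range(6): s=env.read_camera("side"); F.append(env.get_obs()["wrist_force"])
o=env.get_obs();print(o["eef_pos"],np.mean(F,0),o["time_s"])
t=env.read_camera("top")
cv2.imwrite("pics/place2.png",np.hstack([crop(s["pixels"],340,130,80,100,5),crop(t["pixels"],335,180,80,100,5)]))
E
```

```text
[ 0.49709442 -0.17504103  0.24212453] [-1.22745963 -0.03619754  8.5191395 ] 12.1833
```

View pics/place2.png

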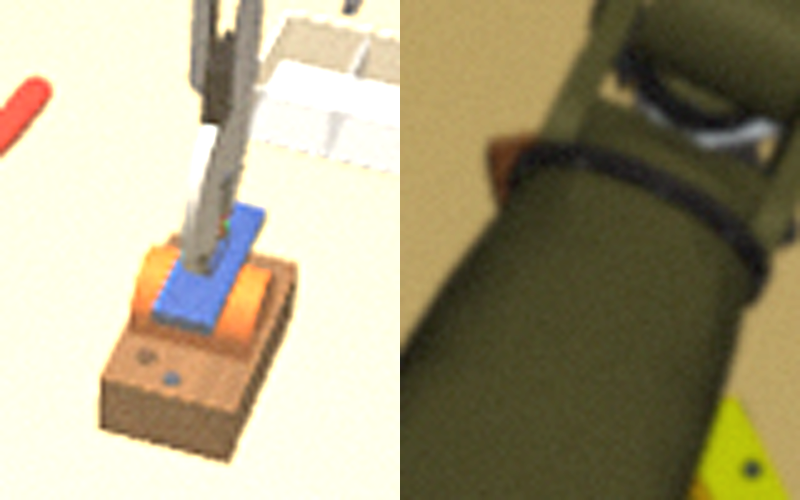

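The gauge rests level on the crown at about 13 N, held well over 0.3 s. The base looks level and central in the side crop at (210,265). To rock it, the tab has to go along tool +y, about 35 mm across and 3 mm down for 0.22 rad of rolling. I'll do half first.

Call:
jog_arm(
  moves=[
    {"gripper":0,"offset":[0,0.004,0],"twist":0},
    {"gripper":0,"offset":[0,0.004,0.0001],"twist":0},
    {"gripper":0,"offset":[0,0.004,0.0002],"twist":0},
    {"gripper":0,"offset":[0,0.003,0.0002],"twist":0},
    {"gripper":0,"offset":[0,0.003,0.0003],"twist":0},
  ],
)

```text
time_s: 12.65
eef_pos: [0.5016, -0.1924, 0.2409]
tool_rot: [180.0, -0.1, 14.7]
wrist_force: [0.0, 0.8, 5.0]
grip_width: 0.15
```

Call:
jog_arm(
  moves=[
    {"gripper":0,"offset":[0,0,0],"twist":0},
    {"gripper":0,"offset":[0,0,0],"twist":0},
    {"gripper":0,"offset":[0,0,0],"twist":0},
  ],
)

```text
time_s: 12.9
eef_pos: [0.5016, -0.1925, 0.2409]
tool_rot: [179.9, -0.1, 14.7]
wrist_force: [-0.3, -1.0, 6.5]
grip_width: 0.144
```

Call:
jog_arm(
  moves=[
    {"gripper":0,"offset":[0,0.004,0.0004],"twist":0},
    {"gripper":0,"offset":[0,0.004,0.0005],"twist":0},
    {"gripper":0,"offset":[0,0.004,0.0006],"twist":0},
    {"gripper":0,"offset":[0,0.003,0.0005],"twist":0},
    {"gripper":0,"offset":[0,0.003,0.0005],"twist":0},
  ],
)

```text
time_s: 13.32
eef_pos: [0.5061, -0.21, 0.2381]
tool_rot: [180.0, -0.1, 14.7]
wrist_force: [0.4, 0.4, 4.1]
grip_width: 0.151
```

Call:
jog_arm(
  moves=[
    {"gripper":0,"offset":[0,0,0],"twist":0},
    {"gripper":0,"offset":[0,0,0],"twist":0},
    {"gripper":0,"offset":[0,0,0],"twist":0},
    {"gripper":0,"offset":[0,0,0],"twist":0},
    {"gripper":0,"offset":[0,0,0],"twist":0},
  ],
)

```text
time_s: 13.73
eef_pos: [0.5061, -0.21, 0.238]
tool_rot: [179.9, -0.1, 14.7]
wrist_force: [1.0, -1.8, 4.4]
grip_width: 0.145
```

```bash
python3 - <<'E'
from h import *
F=[];P=[]
for i in range(12): s=env.read_camera("side"); F.append(env.get_obs()["wrist_force"]);P.append(s["pixels"].astype(float))
o=env.get_obs();print(o["eef_pos"],np.mean(F,0),o["time_s"])
m=np.mean(P,0).astype(np.uint8);np.save("rock.npy",m)
cv2.imwrite("pics/rock1.png",crop(m,355,140,60,60,10))
E
```

```text
[ 0.50606834 -0.20995039  0.23801848] [ 0.92785347 -1.22665672  5.11603403] 14.3333
```

View pics/rock1.png

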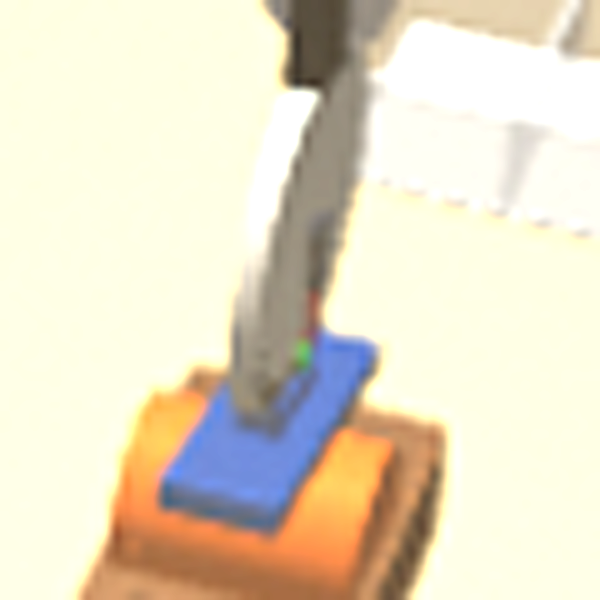

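The gauge is tilted: base corners at crop (165,487), (275,512) and (375,347), pointer red at (315,305), green mark at (303,355). I'll fit the tilt.

```bash
cat > fit.py <<'E'
from h import *
from scipy.optimize import least_squares
def fit(obs,gm,rm,tcp,yawdeg,h=.161,dy=.006,v=1):
  s=env.read_camera("side"); grip=np.array(tcp)+[0,0,.011]; y0=np.radians(yawdeg+90)
  def pt(p,m):
    R=cv2.Rodrigues(np.array([0,0,p[3]]))[0]@cv2.Rodrigues(np.array([0,-p[4],0.]))[0]
    return grip+p[:3]+R@(np.array(m)-[0,0,h])
  L=lambda a,r,d:(-r*np.sin(a),d,.076-r*np.cos(a))
  def res(p):
    e=[proj(s,pt(p,m))[0]-uv for uv,m in obs]
    return np.concatenate(e+[p[:3]/.003,[(p[3]-y0)/.02]])
  p=least_squares(res,[0,0,0,y0,.2]).x; r=res(p)
  print("off mm",(p[:3]*1e3).round(1),"yaw",np.degrees(p[3]-y0).round(2),"tilt",p[4].round(4),"base ctr",pt(p,(0,0,0)).round(4)); print(r[:-4].reshape(-1,2).round(1).tolist())
  print("green seen",gm,"pred by angle",[(a,proj(s,pt(p,L(a,.0535,dy)))[0].round(1).tolist()) for a in(.16,.22,.28)])
  print("red seen",rm,"pred by angle",[(a,proj(s,pt(p,L(a,.039,dy)))[0].round(1).tolist()) for a in(.1,.16,.22,.28)])
E
python3 - <<'E'
from fit import *
m=np.load("rock.npy").astype(int)
C=lambda x,y: (np.array([x,y])-4.5)/10+[355,140]
sub=m[160:190,370:400];r,g,b=sub[...,0],sub[...,1],sub[...,2];V,U=np.mgrid[160:190,370:400]
w=np.clip(g-np.maximum(r,b)-8,0,None)*((U<391)&(V>170)&(V<180)&(U>381)); gm=np.array([(U*w).sum(),(V*w).sum()])/w.sum()
w=np.clip(r-np.maximum(g,b)-25,0,None)*((U<392)&(V>165)&(V<175)&(U>381)); rm=np.array([(U*w).sum(),(V*w).sum()])/w.sum()
obs=[(C(165,487),(.06,-.02,.012)),(C(275,514),(.06,.02,.012)),(C(160,506),(.06,-.02,0)),(C(267,532),(.06,.02,0)),(C(377,347),(-.06,.02,.012)),(C(373,366),(-.06,.02,0))]
o=env.get_obs(); print(o["wrist_force"]); fit(obs,gm,rm,o["eef_pos"],o["tool_rot"][2])
E
```

```text
[ 0.95964628 -0.80395947  5.50051352]
off mm [ 0.2 -1.2  0.9] yaw 0.39 tilt 0.2149 base ctr [ 0.4973 -0.178   0.0926]
[[-1.1, -0.7], [0.4, -0.4], [-1.0, 0.7], [0.8, 1.2], [0.4, -0.8], [0.3, 0.5]]
green seen [384.97619048 174.97619048] pred by angle [(0.16, [384.6, 176.5]), (0.22, [384.9, 175.8]), (0.28, [385.2, 175.2])]
red seen [386.         169.95652174] pred by angle [(0.1, [384.7, 173.2]), (0.16, [385.0, 172.8]), (0.22, [385.2, 172.4]), (0.28, [385.4, 171.9])]
```

The measurements agree:

| Measurement | Value |
|---|---|
| Tilt from the image fit | 0.215 rad |
| Tilt from the tab's travel | ≈0.222 rad |
| Mark | ≈0.22 rad |
| Base centre from crown middle | ≈3 mm |
| Contact force | ≈10 N |

The arm is still, so I'll let the pointer settle a moment longer and hand in.

Call:
jog_arm(
  moves=[
    {"gripper":0,"offset":[0,0,0],"twist":0},
    {"gripper":0,"offset":[0,0,0],"twist":0},
    {"gripper":0,"offset":[0,0,0],"twist":0},
    {"gripper":0,"offset":[0,0,0],"twist":0},
    {"gripper":0,"offset":[0,0,0],"twist":0},
  ],
)

```text
time_s: 14.8
eef_pos: [0.5061, -0.2099, 0.238]
tool_rot: [179.9, -0.1, 14.7]
wrist_force: [0.2, -1.3, 4.5]
grip_width: 0.148
```

```bash
python3 -c "
from cell import env
o=env.get_obs();print(o['eef_pos'],o['wrist_force'],o['joint_vel'].round(2));print(env.sign_off())"
```

```text
[ 0.50608369 -0.20994772  0.23802382] [ 0.23337575 -1.29124199  4.45232296] [ 0.02 -0.03 -0.09 -0.02  0.07 -0.11]
the job is handed in; nothing more can be done
None
```

I handed the job in at about 15 s, with the gauge still held on the orange crown and rocked so that its pointer should sit on the green mark. `sign_off` reports no verdict, so I can't confirm a pass.

**What I did:** I gripped the gauge across its tab and turned the dial to the side camera, where the mark read about 0.22 rad. I then set it level on the crown of the brown stud and held it there for about 1 s. Finally I rocked it by moving the tab 36 mm along the stud and 4 mm down.

**Last checks:**
- **Tilt:** the image fit gave 0.215 rad and the tab's travel about 0.22 rad, against the mark at 0.205–0.23 rad. The allowed gap is 0.07 rad.
- **Position:** the base centre was about 3 mm from the crown's middle.
- **Contact:** the gauge pressed on the crown with about 9 N, and the arm was still. The first touch-down reached about 25 N, below the 35 N limit, and I backed it off at once.

**Less certain:**
- **Pointer on the mark:** I could not read this directly in the final pose, because the dial is nearly edge-on to both cameras. The red tip also sat about 2 px from where my fit put it. The match therefore rests on the tilt and on the mark angle read earlier.
- **Grip height:** the tab sat about 5 mm lower in the fingers than planned (161 mm above the base, not 156 mm), which I allowed for.

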